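# Set the field meter's range by clicks and probe the tall coil

### The job

Get the bench field meter ready and take a reading in the tall coil: turn the meter's selector anticlockwise all the way back to its end stop, then clockwise exactly three clicks from the stop. Then take the hand probe out of its fork, lower its tip upright into the bore of the tall narrow coil to about half-way down, hold it there for one second, and hang the probe fully back in its fork, upright and resting on its collar. Leave the selector on the third click, do not shift either coil, and leave the glassware and bottle alone.

Things in the scene. Friction and masses are not known exactly. Their poses are not given: they have to be found in the camera images.
- selector (a joint): The meter's rotary selector, in rad: 0 at the anticlockwise end stop (seen from above), growing clockwise. Seven detents 0.349 (20 degrees) apart: 0, 0.349, 0.698, 1.047 ... 2.094 (far stop); the third click is 1.047. Starts on click 1, 2, 3 or 4. When let go it springs into the nearest click; about 0.1 N m turns it over a click.
- selector_grip (a point): On the selector's axis, half-way up its grip bar, 33 mm above the meter's top, 108 mm above the bench. Black disc 84 mm across, its face 10 mm above the meter's top; on it an upright bar 80 mm long (point x), 16 mm wide (y), its top 46 mm above the meter's top. A white line on the bar's -x end points at one of seven white ticks, one per click. The point turns with it; z up is the axis.
- meter: Fixed grey desk-top case 190 mm (x) by 230 mm (y) by 75 mm tall, origin under its centre on the bench. The selector's axis stands at x -25, y +45 mm in its frame; at 0 the selector's x axis is parallel to the meter's x axis. The rest of the top is flat: a display and small white keys.
- probe_grip (a point): Centre of the hand probe's handle. Cordless, 183 mm long, 140 g, hangs upright: grey handle 34 mm (x) by 22 mm (y) by 75 mm tall; below it a round black collar 40 mm across, 8 mm thick; below that a steel shaft 12 mm across, 100 mm long. z points up along the probe; collar underside 45.5 mm and tip 145.5 mm below this point.
- probe_tip (a point): The lower end of the probe's shaft, on its axis; axes as the handle's.
- fork_seat (a point): Where the probe hangs in its fixed stand: middle of the fork's slot, level with the fork's top, 140 mm above the bench; the collar rests on the fork, the probe's axis through this point. z up. Slot 20 mm wide, closed 10 mm to +x, open at the ends of its prongs 35 mm to -x (the robot's side) and open above and below. Prongs 9 mm wide, 10 mm thick. A post as tall stands 50 mm to +x.
- tall_coil: The tall narrow copper coil on a grey plastic former, loose, 0.9 kg: 92 mm across, 100 mm tall, origin under its centre. A straight open bore 52 mm in diameter goes down 84 mm from its top to the floor 16 mm above the bench.
- tall_coil_mouth (a point): Centre of the tall coil's top opening, 100 mm above the bench.
- wide_coil: The low wide copper coil, loose, 0.9 kg, not to be used: 128 mm across, 58 mm tall, bore 84 mm; origin under its centre.
- beaker: Bystander: empty glass beaker 68 mm across, 85 mm tall, origin under its centre.
- bottle: Bystander: amber bottle 58 mm across, 140 mm tall, origin under its centre.
- flask: Bystander: conical glass flask 84 mm across, 118 mm tall, origin under its centre.
Not all that is in view belongs to the job. Leave any red look-alike of the tall_coil alone.

How it is judged:
On the way, in this order (a step that is already met when the one before it is completed fails the run):
1. the selector is fully back at its anticlockwise end stop (value of joint selector below 0.09 rad), for 0.1 s.
2. the selector is on the third click from the stop (value of joint selector between 0.93 and 1.165 rad), for 0.3 s.
3. the probe is out of its fork (distance between probe_grip and fork_seat above 0.1 m), for 0.1 s.
4. the probe's tip is held upright in the tall coil's bore, 25 to 65 mm below its mouth (all of step 2 and horizontal distance between probe_tip and tall_coil_mouth below 0.026 m and z of probe_tip in the frame of tall_coil_mouth between -0.065 and -0.025 m and angle between probe_tip's own z axis and vertical below 0.3 rad), for 0.7 s.
At the end, for the whole second after the job is handed in: The probe hangs at rest in the fork, upright within 0.12 rad, its axis within 14 mm of the seat and its collar on the fork within 5 mm; the selector stands on the third click (0.93 to 1.165 rad); both coils are within 20 mm of where they began (all of step 2 and horizontal distance between each of probe_tip, probe_grip and fork_seat below 0.014 m and z of probe_grip in the frame of fork_seat between 0.0405 and 0.0505 m and angle between probe_grip's own z axis and vertical below 0.12 rad and distance of each of tall_coil, wide_coil from where it was at the start of the episode below 0.02 m); the robot touches nothing.
It fails at once if a coil is shifted by more than 20 mm (distance of any of tall_coil, wide_coil from where it was at the start of the episode above 0.02 m).
It fails at once if the beaker, bottle or flask is moved by more than 30 mm (distance of any of beaker, bottle, flask from where it was at the start of the episode above 0.03 m).
It also fails if it takes over 64 s, if anything falls off the work surface, if the arm or the gripper's body presses on something with over 40 N, if the wrist force passes 120 N, or if a joint passes its speed limit or range.

### The arm

A 6-joint arm with a two-finger parallel gripper is mounted at the origin on the work surface. World frame = base frame: x ahead of the robot, y to its left, z up, the work surface at z = 0. Lengths are in m, angles in rad, forces in N, time in s.
With the tool pointing down it reaches from about 0.275 to 0.75 m from the base axis. Payload 10.2 kg.
Tool frame: the origin (TCP) lies between the finger pads; the fingertips stand 25 mm ahead of it and the grasp point (between the pads) lies 6 mm ahead of it (finger_overhang is the distance from the TCP to the fingertips, in m); y points along the fingers, x is the direction in which the jaws open and shut, and the axes are right-handed (so a half turn about y gives the same grasp; the last joint's range is limited). The gripper opens to 85 mm and grips with 20 to 120 N. Pads are 22 mm wide; open, the fingers measure 114 mm over their backs; the gripper's body (76 mm by 85 mm) begins 54 mm behind the grasp point. The pads swing forward as they close: fully open they stand 13 mm farther back than shut.
Start: joints at [1.078, 0.313, 1.498, -0, 1.331, -0.223], TCP at [0.14, 0.506, 0.256] pointing down, gripper open.
Joint ranges: [-2.94, 2.94], [-0.97, 2.17], [0.19, 2.56], [-1.23, 4.37], [0.02, 3.11], [-2.88, 2.88]. Speed limits (rad/s): [2.39, 2.39, 3.01, 3.14, 3.14, 3.14].

### API

Orientations are given as a unit quaternion [x, y, z, w].
In Python, from bench import read_state, get_image, job_done, finger_overhang gives the robot as it stands.
- The arm moves only by the tool apply_moves, never from a script. Its argument "deltas" is text: rows parted by semicolons, each of 4 numbers parted by spaces: the shift along the world's x, y, z in cm, then the turn about the world's z in rad. A call has 1 to 20 rows; each row shifts and turns the commanded pose from where the row before left it; what a row does not reach is not made up. A row lasts 1/12 s, in which the tool goes at most 41.7 mm and 7.16 degrees, less where a joint would pass 70% of its speed; a pose out of reach is approached as far as the arm can. A call with a gripper value outside its range is refused whole. "hand" is the opening, from 0 (shut) to 1 (fully open), set as the call begins (left out, the last holds). The fingers move at their own pace and stop on an object; the grip force is fixed at half the most. Time passes only in rows, so rows that do not move let the fingers close. It gives the time, the measured TCP pose, the force and the opening at its end, in the units of the state.
- read_state(): the state, without advancing time (a new reading comes with each control period).
- get_image(name): name is "scene" or "top" or "wrist"; returns a dict with "color" (480x640x3 uint8, red, green, blue), "K" (3x3 intrinsics, pixels), "pose" (4x4, takes a point from camera to world coordinates). Camera axes: x right, y down, z forward; pixel columns grow to the right and rows downward; lengths in m; the calibration is good to about 2 mm. A picture is of the moment at which its call begins. There is no depth.
- job_done(): hands the job in, once; it reports no verdict.
The state is a dict: "time": time; "joint_pos": joint angles; "dq": joint speeds; "tau": joint torques, N m; "ee_pos": TCP position; "orientation": TCP orientation; "ft_force": force on the tool from outside, world axes, zero at the start; "moment": the same for the moment, N m; "gripper_width": finger opening in m.
Only numpy, scipy, OpenCV 4.12 (cv2) and the standard library are available. Lean on these libraries where they do the work, as an engineer would, in place of code of your own. Each camera call takes 0.05 s, during which the arm holds its last target.

## Working session

There is one attempt and no reset: what is moved stays moved. The work goes in short steps, Python scripts to look and compute and a tool call to move; the robot and the scene stay as the last step left them, time stands still between calls to the robot, and variables do not carry over. Pictures are saved under pics/ and viewed, and the job is handed in when it is done.

Besides the shell and the picture viewer there is one more tool, called after "Call:" in YAML: its name, and indented under it one key for each argument. apply_moves: Moves the arm, as the interface text tells. Its arguments: {"type":"object","properties":{"deltas":{"type":"string"},"hand":{"type":"number"}},"required":["deltas"]}

```bash
mkdir -p pics; ls; cat > h.py <<'E'
import numpy as np, cv2
from bench import read_state, get_image, job_done, finger_overhang
def snap(n,f):
    d=get_image(n); cv2.imwrite(f'pics/{f}.png',d['color'][:,:,::-1]); np.savez(f'pics/{f}.npz',K=d['K'],pose=d['pose']); return d
def crop(f,x0,y0,x1,y1,s,o):
    im=cv2.imread(f'pics/{f}.png')[y0:y1,x0:x1]; cv2.imwrite(f'pics/{o}.png',cv2.resize(im,None,fx=s,fy=s,interpolation=cv2.INTER_CUBIC))
def unproj(f,u,v,z):
    d=np.load(f'pics/{f}.npz'); r=d['pose'][:3,:3]@np.linalg.inv(d['K'])@[u,v,1]; c=d['pose'][:3,3]; return c+r*(z-c[2])/r[2]
def proj(f,p):
    d=np.load(f'pics/{f}.npz'); q=d['K']@(d['pose'][:3,:3].T@(np.array(p)-d['pose'][:3,3])); return q[:2]/q[2]
E
python3 - <<'E'
from h import *
print(read_state()); print(finger_overhang if not callable(finger_overhang) else finger_overhang())
for n in('scene','top','wrist'):
    d=snap(n,n+'0'); print(n,d['K'][0,0],d['pose'].round(3).tolist())
E
```

```text
pics
{'time': 0.0, 'joint_pos': array([ 1.07762542e+00,  3.13454140e-01,  1.49843550e+00, -3.31087172e-05,
        1.33097746e+00, -2.23397973e-01]), 'dq': array([-4.95564441e-04, -8.78012068e-04, -4.31973318e-05,  9.57938386e-04,
       -1.10692410e-03,  2.88984460e-04]), 'tau': array([-2.92896602e-04, -4.12265718e+01, -2.59739685e+01, -1.83691304e-04,
        4.19107819e-03,  1.25024121e-05]), 'ee_pos': array([0.13982973, 0.5058067 , 0.25573353]), 'orientation': array([ 0.56289241,  0.42781613, -0.42862693, -0.56249841]), 'ft_force': array([ 0.22497149, -0.31317578,  0.22754671]), 'moment': array([-0.00027898,  0.03824719, -0.0040459 ]), 'gripper_width': 0.08529047990174991}
0.025
scene 517.6616651147164 [[-0.117, 0.712, -0.692, 1.374], [0.993, 0.096, -0.07, 0.069], [0.017, -0.695, -0.718, 0.971], [0.0, 0.0, 0.0, 1.0]]
top 443.043430246714 [[-0.009, -0.987, 0.158, 0.42], [-1.0, 0.012, 0.019, -0.003], [-0.021, -0.157, -0.987, 0.959], [0.0, 0.0, 0.0, 1.0]]
wrist 353.11909536080265 [[0.267, 0.918, 0.292, 0.066], [0.964, -0.255, -0.081, 0.527], [0.0, 0.303, -0.953, 0.374], [0.0, 0.0, 0.0, 1.0]]
```

View pics/scene0.png

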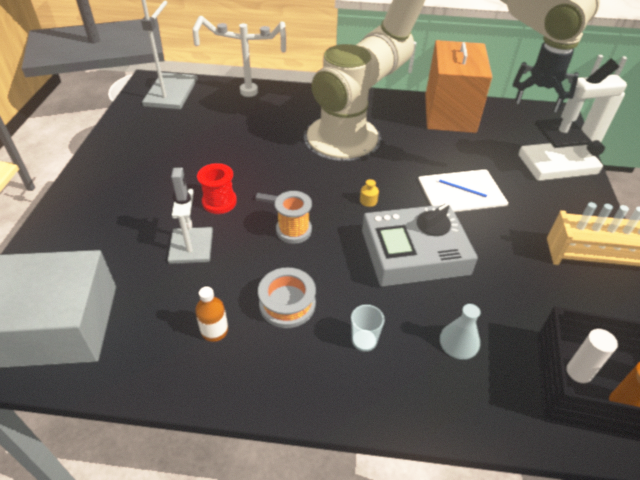

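View pics/top0.png

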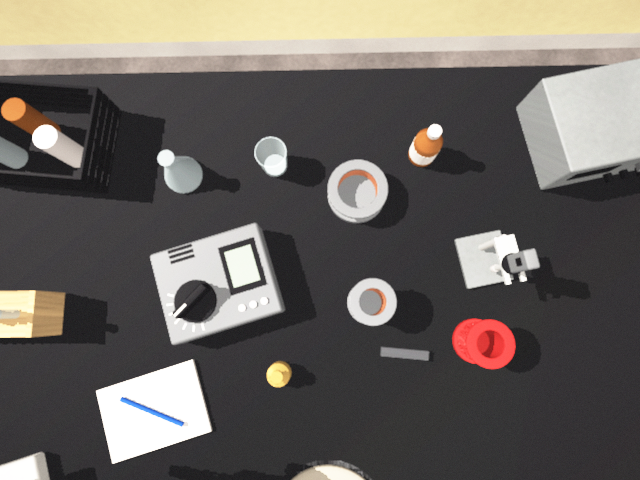

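```bash
python3 - <<'E'
from scipy.spatial.transform import Rotation as R
print(R.from_quat([0.56289241,  0.42781613, -0.42862693, -0.56249841]).as_matrix().round(3))
E
```

```text
[[ 0.267 -0.001 -0.964]
 [ 0.964 -0.001  0.267]
 [-0.001 -1.     0.   ]]
```

```bash
python3 - <<'E'
from h import *
crop('top0',140,210,300,350,5,'t_meter'); crop('top0',440,215,560,305,6,'t_fork'); crop('top0',330,260,450,380,5,'t_coil'); crop('scene0',140,150,330,340,4,'s_left')
E
```

```text
(no output)
```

View pics/t_meter.png

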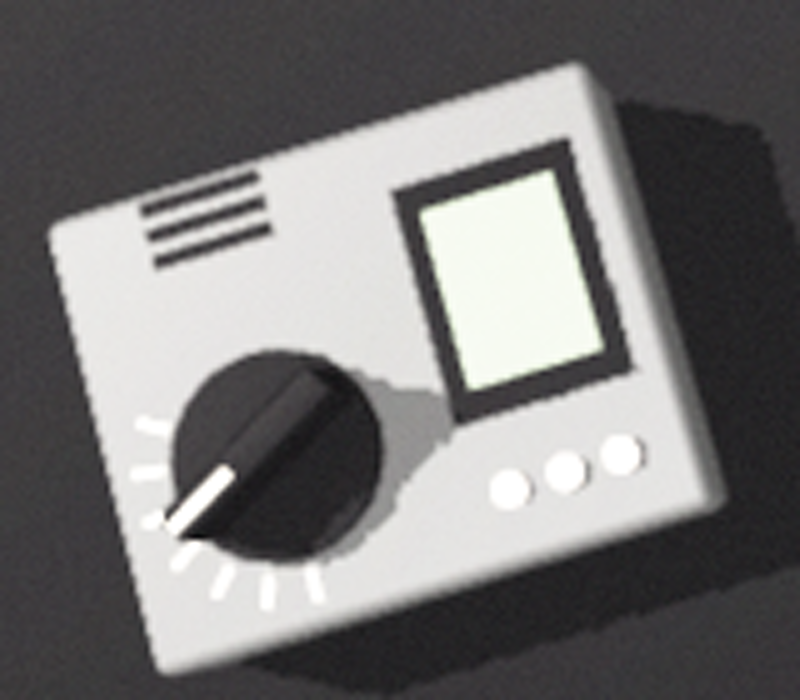

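View pics/t_fork.png

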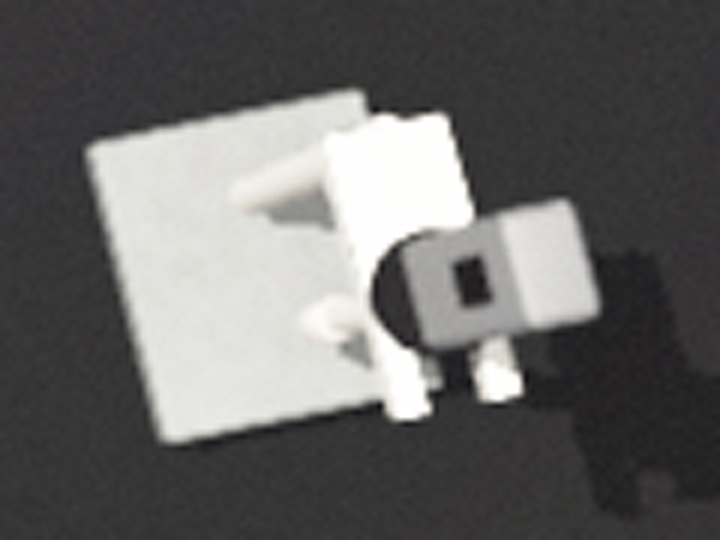

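View pics/t_coil.png

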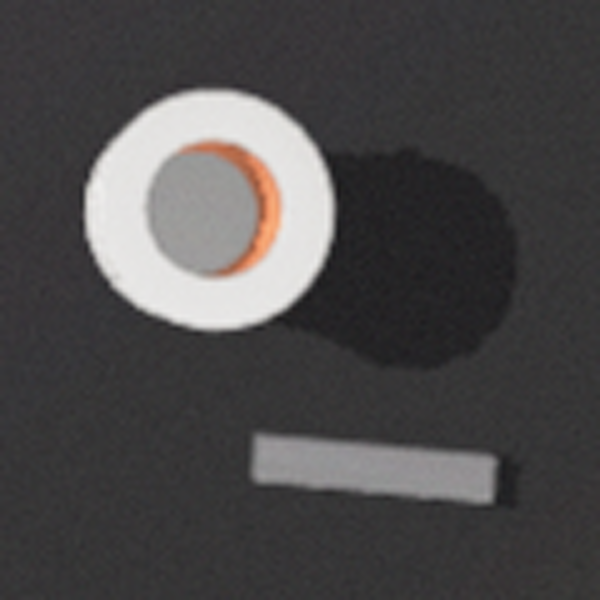

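View pics/s_left.png

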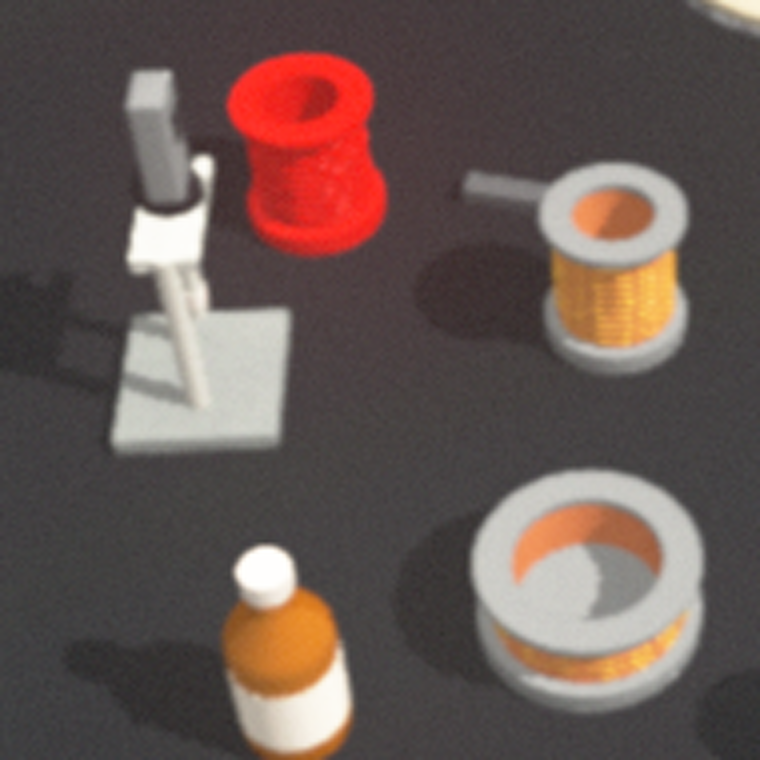

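```bash
python3 - <<'E'
from h import *
c=lambda u,v,s,x,y:(x+(u+.5)/s-.5,y+(v+.5)/s-.5)
m=lambda u,v:c(u,v,5,140,210)
P=[unproj('top0',*m(*q),.075) for q in((50,225),(580,65),(160,672),(705,510))]
for p in P: print(p.round(4))
TL,TR,BL,BR=P
for a,b in((TR,TL),(BR,BL)): d=b-a; print('y len',np.linalg.norm(d),'yaw',np.arctan2(-d[0],d[1]))
for a,b in((BL,TL),(BR,TR)): d=b-a; print('x len',np.linalg.norm(d),'yaw',np.arctan2(d[1],d[0]))
k=unproj('top0',*m(277,456),.085); print('disc centre',k)
d=unproj('top0',*m(168,528),.121)-unproj('top0',*m(320,385),.121); 
e1=unproj('top0',*m(170,527),.121); e2=unproj('top0',*m(230,470),.121)
print('line yaw+pi',np.arctan2(*(e2-e1)[[1,0]]))
for t in((153,425),(152,472),(155,522),(185,555),(223,580),(267,590),(315,583)):
    q=unproj('top0',*m(*t),.075)-k; print(np.arctan2(-q[1],-q[0]))
f=lambda u,v:c(u,v,6,440,215)
Q=[unproj('top0',*f(*q),.223) for q in((500,215),(570,200),(600,310),(525,330))]
print('handle top',np.mean(Q,0),[np.arctan2(*(a-b)[[1,0]]) for a,b in((Q[0],Q[3]),(Q[1],Q[2]))])
A=[unproj('top0',*f(*q),.14) for q in((408,418),(497,400),(325,138),(445,118))]
print('fork',np.array(A).round(4))
co=lambda u,v:c(u,v,5,330,260)
L,Rr,T,B=[unproj('top0',*co(*q),.1) for q in((85,210),(335,210),(210,88),(215,330))]
print('coil',L,Rr,T,B,(L+Rr)/2,(T+B)/2)
E
```

```text
[0.5354 0.3574 0.075 ]
[0.5987 0.1428 0.075 ]
[0.3581 0.3047 0.075 ]
[0.419  0.0908 0.075 ]
y len 0.22377428683513043 yaw 0.2868705055162569
y len 0.22242387037806485 yaw 0.27717992622438176
x len 0.18493258142446284 yaw 0.28877721953814295
x len 0.1870903444611302 yaw 0.28148138967640957
disc centre [0.44144126 0.25852383 0.085     ]
line yaw+pi -0.8054808324158715
-1.8099413922739247
-1.4651282239368728
-1.1090926953679867
-0.7852841047401277
-0.4414123467794468
-0.09767451226705212
0.2723918735446754
handle top [ 0.50225209 -0.3399294   0.223     ] [np.float64(0.13185306625892268), np.float64(0.18033577270226248)]
fork [[ 0.4647 -0.3315  0.14  ]
 [ 0.4699 -0.3588  0.14  ]
 [ 0.5514 -0.3125  0.14  ]
 [ 0.5572 -0.3498  0.14  ]]
coil [ 0.43683101 -0.03870065  0.1       ] [ 0.43594597 -0.13433438  0.1       ] [ 0.48311765 -0.08785799  0.1       ] [ 0.39118352 -0.08722629  0.1       ] [ 0.43638849 -0.08651751  0.1       ] [ 0.43715059 -0.08754214  0.1       ]
```

View pics/wrist0.png

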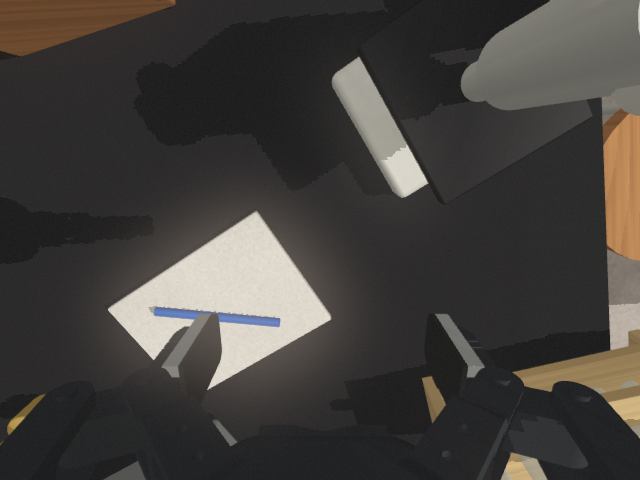

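Candidates and choices:
- **Selector:** the black knob at top (195,301). The only other grey-case features are the keys at about (253,303).
- **Tall coil:** the grey/copper coil at top (372,302). The red look-alike at (484,342) and the wide coil at (358,190) are not it.
- **Probe:** the upright handle in the fork at top (515,262). The loose grey bar at (405,353) is not it.

The crops confirm all three. The white line sits on tick 3 (bar yaw about -0.76 rad).

Call:
apply_moves:
  deltas: "2.5 -2.05 0 -0.041;2.5 -2.05 0 -0.041;2.5 -2.05 0 -0.041;2.5 -2.05 0 -0.041;2.5 -2.05 0 -0.041;2.5 -2.05 0 -0.041;2.5 -2.05 0 -0.041;2.5 -2.05 0 -0.041;2.5 -2.05 0 -0.041;2.5 -2.05 0 -0.041;2.5 -2.05 0 -0.041;2.5 -2.05 0 -0.041;0 0 0 0;0 0 0 0"
  hand: 1

```text
time: 1.32
ee_pos: [0.4406, 0.2591, 0.2558]
orientation: [-0.65, -0.277, 0.278, 0.65]
ft_force: [-0.0, 0.7, 0.6]
gripper_width: 0.0849
```

```bash
python3 - <<'E'
from h import *
from scipy.spatial.transform import Rotation as R
snap('wrist','w1'); s=read_state(); m=R.from_quat(s['orientation']).as_matrix(); print(s['time'],s['ee_pos'],np.arctan2(m[1,0],m[0,0]),s['joint_pos'],s['ft_force'])
print(proj('w1',[.4413,.2593,.121]),proj('w1',[.4413,.2593,.085]))
E
```

```text
1.3667 [0.43979588 0.25991108 0.25598434] 0.8085912192782928 [ 3.03974537e-01  2.82355047e-01  1.53952144e+00  2.59245350e-04
  1.32060102e+00 -5.04680769e-01] [ 0.31401071 -0.5910742  -0.23479156]
[322.69229176 246.44030334] [322.66989486 233.9182016 ]
```

View pics/w1.png

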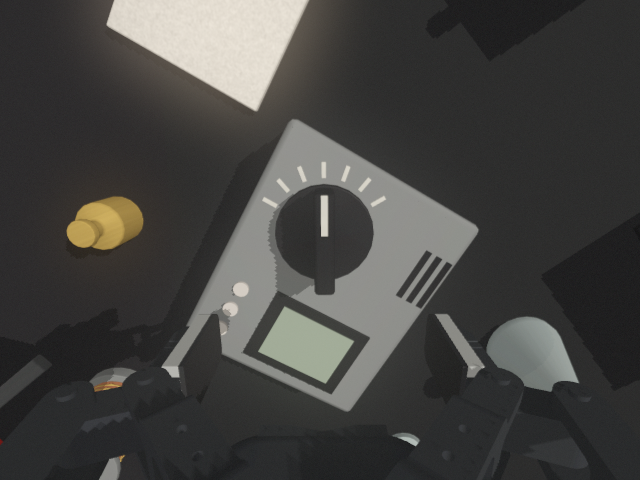

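The bar is vertical at u≈324, midway between the jaws, and its line is on the middle tick of seven, so it starts on click 3. Descending.

Call:
apply_moves:
  deltas: "0.05 0 -2.3 0;0.05 0 -2.3 0;0 0 -2.3 0;0 0 -2.3 0;0 0 -2.3 0;0 0 -2.3 0;0 0 0 0;0 0 0 0"

```text
time: 2.03
ee_pos: [0.44, 0.2607, 0.1183]
orientation: [-0.65, -0.278, 0.279, 0.65]
ft_force: [-0.4, -0.9, 0.9]
gripper_width: 0.0856
```

Call:
apply_moves:
  deltas: "0 0 0 0;0 0 0 0;0 0 0 0;0 0 0 0;0 0 0 0;0 0 0 0;0 0 0 0;0 0 0 0;0 0 0 0;0 0 0 0"
  hand: 0

```text
time: 2.87
ee_pos: [0.4411, 0.26, 0.1188]
orientation: [0.65, 0.278, -0.278, -0.65]
ft_force: [-2.4, -1.1, 5.8]
gripper_width: 0.015
```

```bash
python3 - <<'E'
from h import *
snap('wrist','w2'); s=read_state(); print(s)
E
```

```text
{'time': 2.9167, 'joint_pos': array([ 3.03571842e-01,  4.39138550e-01,  1.70850262e+00, -2.15620854e-05,
        9.93524527e-01, -5.05418157e-01]), 'dq': array([ 0.0007123 ,  0.00027973, -0.00124583, -0.00046202, -0.00062756,
       -0.00107128]), 'tau': array([-1.28705492e-01, -3.98621356e+01, -2.07342106e+01,  5.45217237e-02,
       -5.24442215e-01,  1.42780897e-03]), 'ee_pos': array([0.44104724, 0.2600282 , 0.11877775]), 'orientation': array([ 0.65006407,  0.27843846, -0.27813938, -0.65002094]), 'ft_force': array([-2.41771291, -0.8808169 ,  5.17765473]), 'moment': array([-0.16811235,  0.34636438,  0.03634656]), 'gripper_width': 0.015166792202281286}
```

View pics/w2.png

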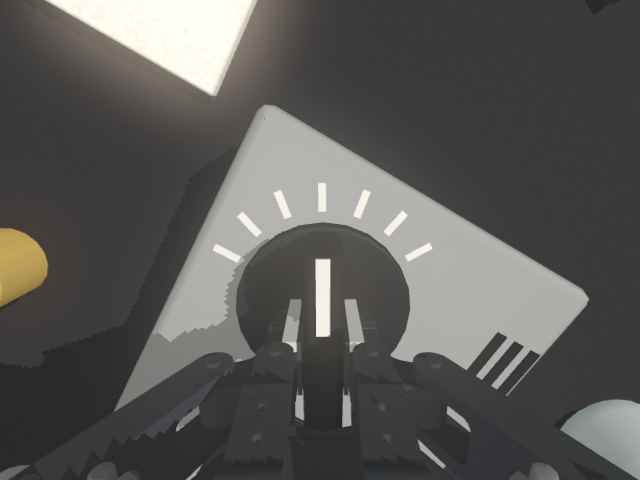

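Bar gripped (15 mm opening), line on the middle tick (322,197). Turning anticlockwise to the stop.

Call:
apply_moves:
  deltas: "0 0 0 0.09;0 0 0 0.09;0 0 0 0.09;0 0 0 0.09;0 0 0 0.09;0 0 0 0.09;0 0 0 0.09;0 0 0 0.09;0 0 0 0.09;0 0 0 0.09;0 0 0 0.09;0 0 0 0.09;0 0 0 0;0 0 0 0;0 0 0 0;0 0 0 0"

```text
time: 4.25
ee_pos: [0.4407, 0.2588, 0.1187]
orientation: [-0.415, -0.571, 0.573, 0.415]
ft_force: [-4.4, -10.8, 9.6]
gripper_width: 0.0151
```

```bash
python3 - <<'E'
from h import *
from scipy.spatial.transform import Rotation as R
snap('wrist','w3'); s=read_state(); m=R.from_quat(s['orientation']).as_matrix(); print(s['time'],s['ee_pos'],np.arctan2(m[1,0],m[0,0]),s['moment'],s['ft_force'],s['gripper_width'])
E
```

```text
4.3 [0.44074328 0.25876601 0.1187548 ] 1.8863440757816452 [-1.65430922  0.66050694 -1.20081854] [ -5.17604554 -11.45572063  10.37894422] 0.01493458734586958
```

View pics/w3.png

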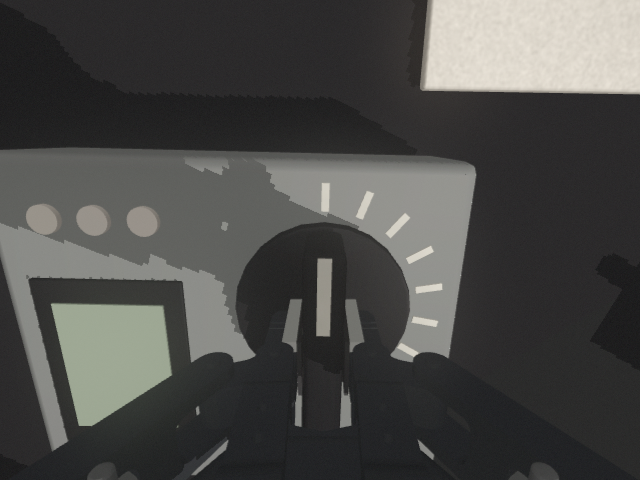

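The line is on the first tick (326,197) and the moment shows the stop is reached. Turning back to click 3 and releasing.

Call:
apply_moves:
  deltas: "0 0 0 -0.09;0 0 0 -0.09;0 0 0 -0.09;0 0 0 -0.09;0 0 0 -0.09;0 0 0 -0.09;0 0 0 -0.09;0 0 0 -0.09;0 0 0 -0.09;0 0 0 -0.09;0 0 0 -0.09;0 0 0 -0.09;0 0 0 0;0 0 0 0;0 0 0 0;0 0 0 0"

```text
time: 5.63
ee_pos: [0.4411, 0.26, 0.1188]
orientation: [0.65, 0.278, -0.278, -0.65]
ft_force: [-1.4, -0.8, 6.0]
gripper_width: 0.015
```

Call:
apply_moves:
  deltas: "0 0 0 0;0 0 0 0;0 0 0 0;0 0 0 0;0 0 0 0;0 0 0 0;0 0 0 0;0 0 0 0"
  hand: 1

```text
time: 6.3
ee_pos: [0.4409, 0.26, 0.1183]
orientation: [0.65, 0.278, -0.278, -0.65]
ft_force: [0.4, -0.2, 0.3]
gripper_width: 0.0856
```

Call:
apply_moves:
  deltas: "0 0 2.3 0;0 0 2.3 0;0 0 2.3 0;0 0 2.3 0;0 0 2.3 0;0 0 2.3 0;0 0 0 0"

```text
time: 6.88
ee_pos: [0.4422, 0.2605, 0.2606]
orientation: [0.65, 0.281, -0.276, -0.65]
ft_force: [0.5, -0.1, 0.7]
gripper_width: 0.0851
```

```bash
python3 - <<'E'
from h import *
snap('wrist','w4'); s=read_state(); print(s['time'],s['ee_pos'],s['ft_force'],s['gripper_width'])
E
```

```text
6.9333 [0.44158238 0.26025242 0.25825421] [-0.02128766  0.44820747 -0.87482139] 0.08522182788923914
```

View pics/w4.png

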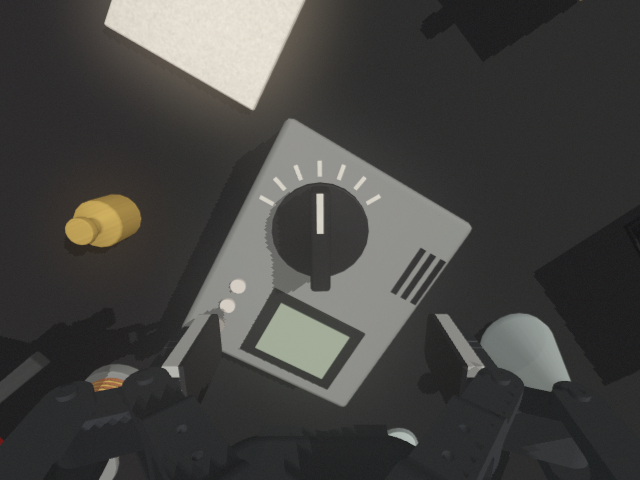

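Selector is on the middle tick (320,168), i.e. click 3. Going to the probe.

Call:
apply_moves:
  deltas: "0 0 2 -0.11;0 -1 2 -0.11;0.3 -3 2 -0.11;0.3 -3 2 -0.11;0.3 -3 0 -0.11;0.3 -3 0 -0.11;0.3 -3 0 -0.11;0.3 -3 0 -0.11;0.3 -3 0 -0.11;0.3 -3 0 -0.11;0.3 -3 0 -0.11;0.3 -3 0 -0.11;0.3 -3 0 -0.11;0.3 -3 0 -0.11;0.3 -3 0 -0.11;0.3 -3 0 -0.11;0.3 -3 0 -0.11;0.3 -3 0 -0.11;0.3 -3 0 -0.11;0.3 -3 0 -0.11"

```text
time: 8.6
ee_pos: [0.4947, -0.2915, 0.335]
orientation: [-0.542, 0.455, -0.454, 0.542]
ft_force: [-0.1, 0.8, -1.2]
gripper_width: 0.0854
```

Call:
apply_moves:
  deltas: "0.3 -3 0 0;0.3 -2 0 0;0 0 0 0;0 0 0 0"

```text
time: 8.93
ee_pos: [0.5007, -0.3405, 0.3345]
orientation: [-0.542, 0.454, -0.452, 0.543]
ft_force: [0.6, 0.3, -0.1]
gripper_width: 0.0855
```

```bash
python3 - <<'E'
from h import *
from scipy.spatial.transform import Rotation as R
snap('wrist','w5'); s=read_state(); m=R.from_quat(s['orientation']).as_matrix(); print(s['time'],s['ee_pos'],np.arctan2(m[1,0],m[0,0]),s['joint_pos'].round(2))
print(proj('w5',[.502,-.34,.223]))
E
```

```text
8.9833 [ 0.50087802 -0.33967514  0.33519885] -1.3911018966347866 [-0.79  0.46  1.08  0.    1.6   0.6 ]
[323.2677092  254.60196549]
```

View pics/w5.png

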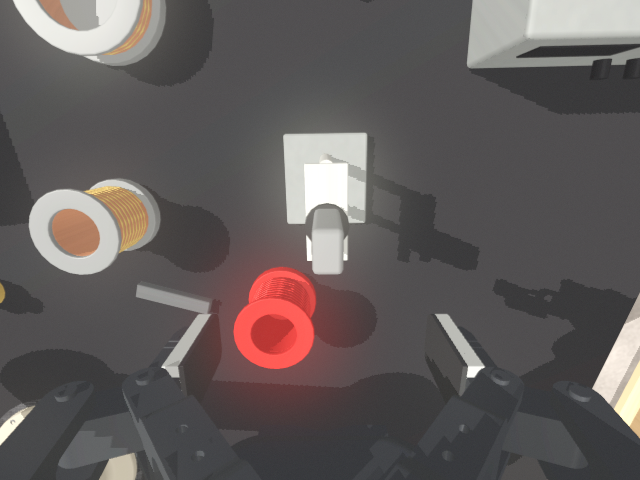

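```bash
python3 - <<'E'
from h import *
crop('w5',270,120,380,290,4.5,'w5c')
E
```

```text
(no output)
```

View pics/w5c.png

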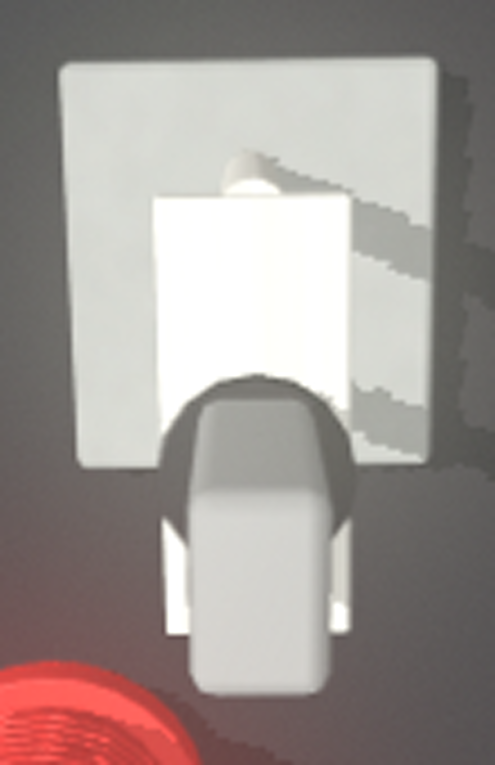

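```bash
python3 - <<'E'
from h import *
g=lambda u,v:(270+(u+.5)/4.5-.5,120+(v+.5)/4.5-.5)
t=[unproj('w5',*g(*q),.223) for q in((190,490),(328,488),(328,693),(190,693))]
print('top',np.mean(t,0),[np.linalg.norm(t[i]-t[i-1]).round(4) for i in range(4)])
p=[unproj('w5',*g(*q),.14) for q in((165,634),(350,632),(350,195),(153,195))]
print(np.array(p).round(4)); d=p[3]-p[0]
a=(p[0]+p[1])/2; b=(p[2]+p[3])/2; d=(b-a)/np.linalg.norm(b-a); print('fork yaw',np.arctan2(d[1],d[0]),'seat',a+.035*d,'len',np.linalg.norm(b-a))
c=[unproj('w5',*g(*q),.148) for q in((160,470),(355,470))]; print('collar',np.array(c),np.mean(c,0))
E
```

```text
top [ 0.50473539 -0.34220861  0.223     ] [np.float64(0.0324), np.float64(0.0205), np.float64(0.0327), np.float64(0.0214)]
[[ 0.4661 -0.3302  0.14  ]
 [ 0.4734 -0.368   0.14  ]
 [ 0.5602 -0.3505  0.14  ]
 [ 0.5535 -0.3134  0.14  ]]
fork yaw 0.19433428907655312 seat [ 0.50404571 -0.34232248  0.14      ] len 0.08882737378856825
collar [[ 0.50244963 -0.32353779  0.148     ]
 [ 0.50925656 -0.36123669  0.148     ]] [ 0.50585309 -0.34238724  0.148     ]
```

The handle top face is centred at (327,251), with edges parallel to the jaws. Seat and probe axis come out at about (0.5045, -0.342), fork yaw about 0.19. Descending and gripping.

Call:
apply_moves:
  deltas: "0.36 -0.23 -1.9 0;0 0 -2 0;0 0 -2 0;0 0 -2 0;0 0 -2 0;0 0 -2 0;0 0 -2 0;0 0 0 0;0 0 0 0"

```text
time: 9.73
ee_pos: [0.5046, -0.3412, 0.1973]
orientation: [-0.543, 0.453, -0.452, 0.543]
ft_force: [-0.8, -0.1, 0.6]
gripper_width: 0.0853
```

Call:
apply_moves:
  deltas: "0 0 0 0;0 0 0 0;0 0 0 0;0 0 0 0;0 0 0 0;0 0 0 0;0 0 0 0;0 0 0 0;0 0 0 0;0 0 0 0"
  hand: 0

```text
time: 10.57
ee_pos: [0.5046, -0.3424, 0.1977]
orientation: [0.543, -0.453, 0.453, -0.543]
ft_force: [-0.8, 0.8, 4.7]
gripper_width: 0.0214
```

```bash
python3 - <<'E'
from h import *
snap('wrist','w6'); snap('scene','s6'); s=read_state(); print(s['time'],s['ee_pos'],s['ft_force'],s['gripper_width'])
crop('s6',130,130,330,280,4,'s6c')
E
```

```text
10.6667 [ 0.50463677 -0.34240363  0.197765  ] [-1.36876643  0.84048995  5.45207311] 0.02149857917682561
```

View pics/w6.png

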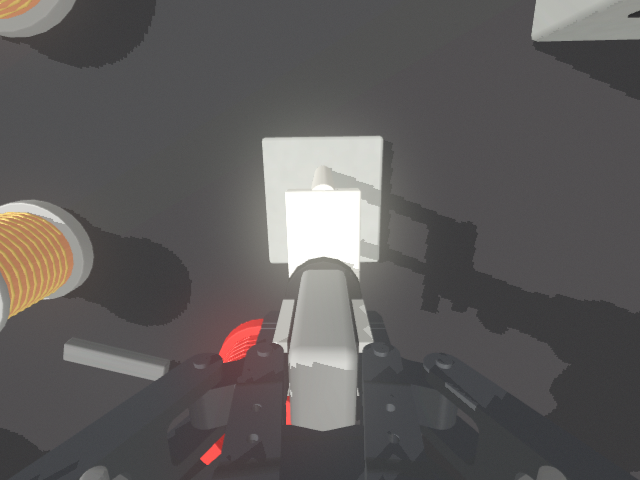

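View pics/s6c.png

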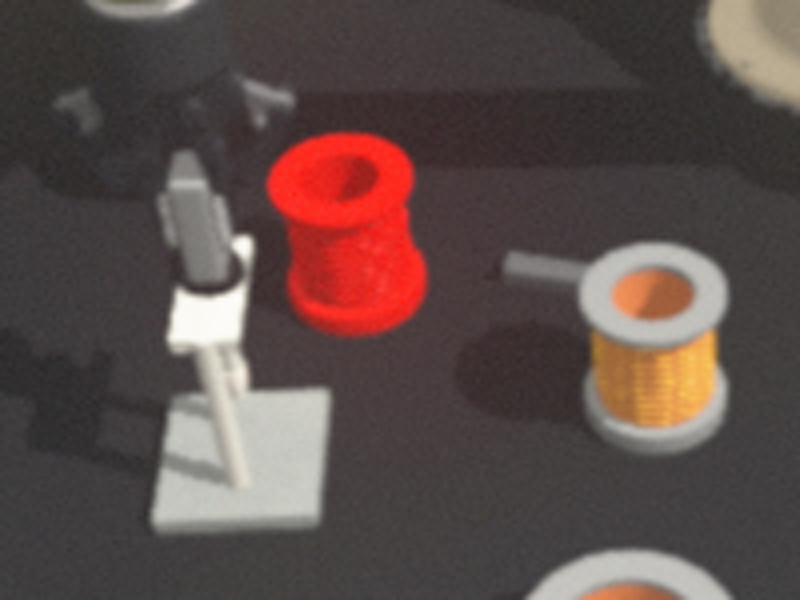

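Probe gripped at 21.5 mm and still seated. Lifting it straight out, then carrying it over the coil.

Call:
apply_moves:
  deltas: "0 0 0.5 0;0 0 1 0;0 0 1.5 0;0 0 1.5 0;0 0 2 0;0 0 2 0;0 0 2 0;0 0 1.5 0;0 0 0.5 0;0 0 0 0;0 0 0 0"

```text
time: 11.58
ee_pos: [0.5044, -0.3422, 0.3215]
orientation: [-0.543, 0.454, -0.453, 0.543]
ft_force: [0.3, -0.0, -1.3]
gripper_width: 0.0214
```

Call:
apply_moves:
  deltas: "-0.28 1.06 0 0;-0.5 1.9 0 0;-0.6 2.2 0 0;-0.6 2.3 0 0;-0.6 2.3 0 0;-0.6 2.3 0 0;-0.6 2.3 0 0;-0.6 2.3 0 0;-0.6 2.3 0 0;-0.6 2.2 0 0;-0.6 2.1 0 0;-0.4 1.5 0 0;-0.2 0.8 0 0;0 0 0 0;0 0 0 0;0 0 0 0"

```text
time: 12.92
ee_pos: [0.4369, -0.0874, 0.3219]
orientation: [0.543, -0.453, 0.453, -0.543]
ft_force: [-1.0, -0.5, -1.1]
gripper_width: 0.0216
```

```bash
python3 - <<'E'
from h import *
s=read_state(); print(s['time'],s['ee_pos'],s['ft_force'],s['gripper_width'])
for n in('wrist','scene','top'): snap(n,n+'7')
crop('scene7',220,70,380,260,4,'s7c');crop('top7',320,220,450,350,5,'t7c')
E
```

```text
12.9167 [ 0.43690605 -0.08738654  0.3219048 ] [-1.01578488 -0.46265392 -1.08524534] 0.021648490052701818
```

View pics/s7c.png

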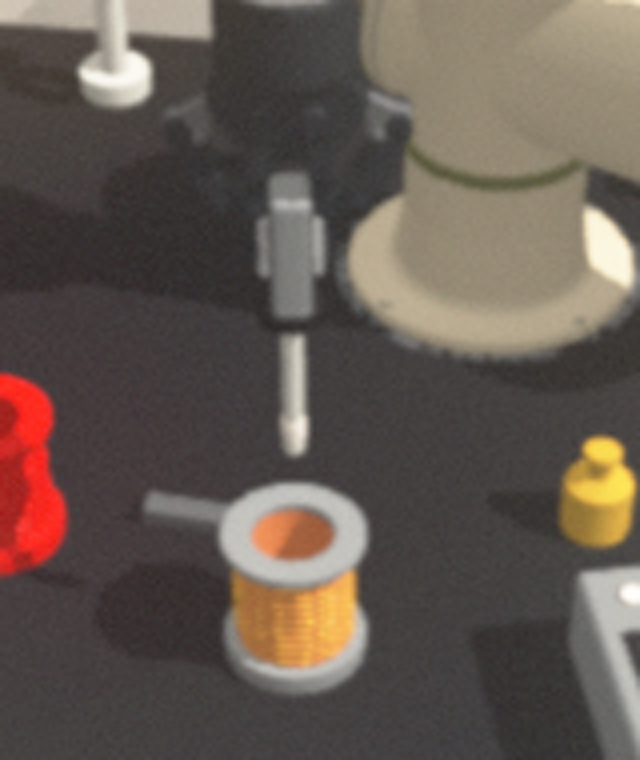

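View pics/wrist7.png

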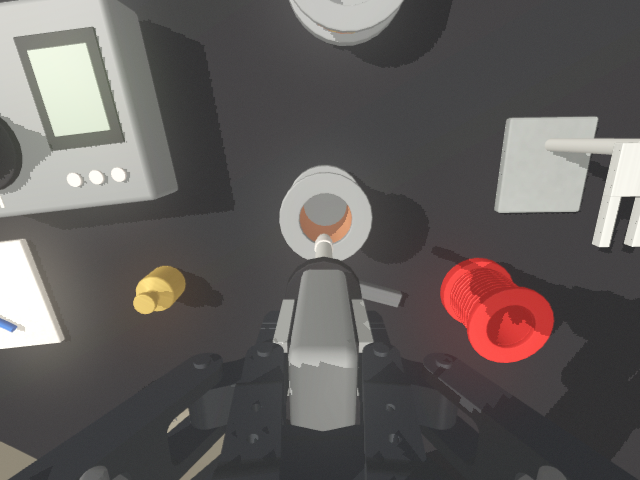

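View pics/t7c.png

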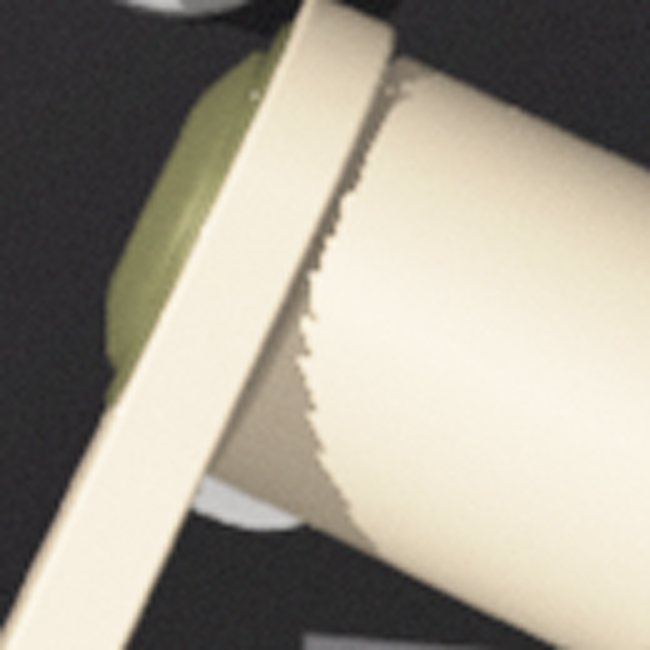

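```bash
python3 - <<'E'
from h import *
for n in('wrist7','scene7'):
    print(n,proj(n,[.4368,-.087,.1]),proj(n,[.4369,-.0874,.164]))
print(unproj('wrist7',326,217,.1), unproj('scene7',220+292/4,70+535/4,.1))
E
```

```text
wrist7 [322.8422972 220.4913929] [323.30630036 238.18849462]
scene7 [293.70834363 202.59684216] [293.08703883 182.86012022]
[ 0.44079629 -0.08942541  0.1       ] [ 0.44120821 -0.08810598  0.1       ]
```

Shaft is upright and the tip at (323,240) matches its predicted place. Wrist and scene put the mouth at about (0.440, -0.0885), so I'll shift by 2 mm and lower.

Call:
apply_moves:
  deltas: "0.2 -0.1 -0.5 0;0 0 -1 0;0 0 -1.2 0;0 0 -1.2 0;0 0 -1.2 0;0 0 -1.2 0;0 0 -1.2 0;0 0 -1.2 0;0 0 -1.2 0;0 0 -0.7 0;0 0 -0.3 0;0 0 0 0"

```text
time: 14.07
ee_pos: [0.4387, -0.0878, 0.2128]
orientation: [0.543, -0.453, 0.453, -0.543]
ft_force: [-0.0, -0.1, -0.9]
gripper_width: 0.0215
```

Call:
apply_moves:
  deltas: "0 0 0 0;0 0 0 0;0 0 0 0;0 0 0 0;0 0 0 0;0 0 0 0;0 0 0 0;0 0 0 0;0 0 0 0;0 0 0 0;0 0 0 0;0 0 0 0;0 0 0 0;0 0 0 0"

```text
time: 15.23
ee_pos: [0.4388, -0.0877, 0.2133]
orientation: [-0.543, 0.453, -0.453, 0.543]
ft_force: [0.1, 0.4, -1.4]
gripper_width: 0.0214
```

```bash
python3 - <<'E'
from h import *
s=read_state(); print(s['time'],s['ee_pos'],s['ft_force'],s['gripper_width'])
for n in('wrist','scene'): snap(n,n+'8')
crop('scene8',220,70,380,260,4,'s8c')
E
```

```text
15.2333 [ 0.43875459 -0.08768906  0.21327962] [ 0.13596726  0.41886803 -1.38064175] 0.021446885471545295
```

View pics/s8c.png

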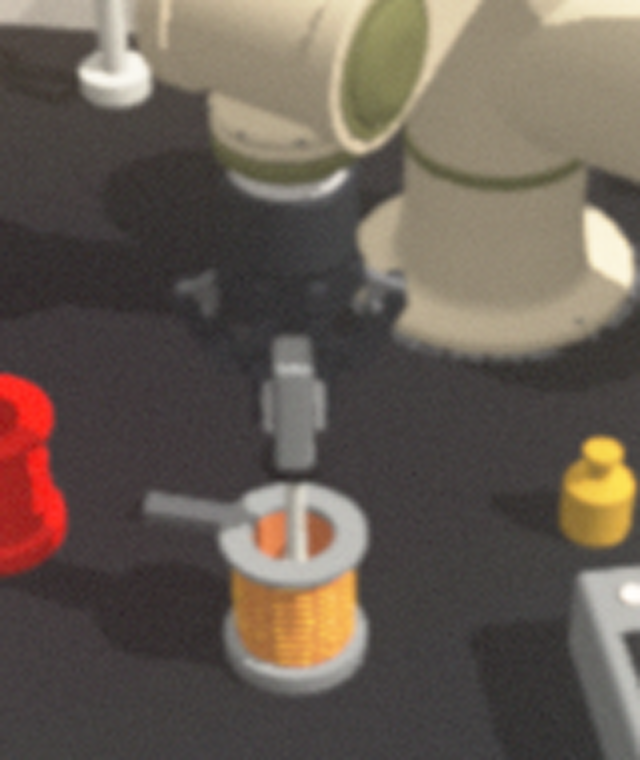

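View pics/wrist8.png

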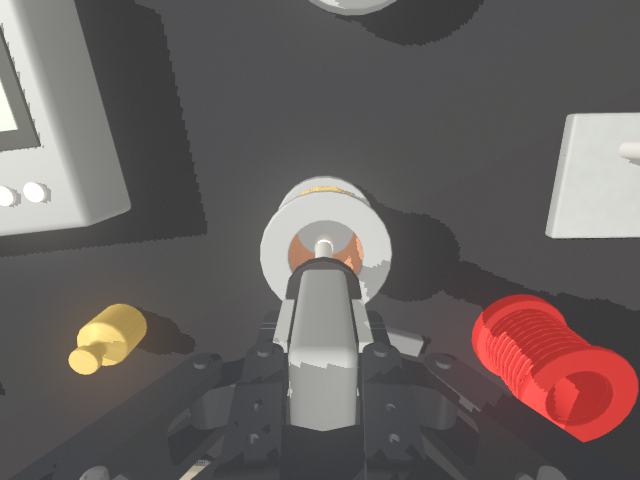

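The shaft is in the bore, clear of the wall, at about 45 mm depth, and it has been held for over 1 s. Returning.

Call:
apply_moves:
  deltas: "0 0 0.5 0;0 0 1 0;0 0 1.2 0;0 0 1.2 0;0 0 1.2 0;0 0 1.2 0;0 0 1.2 0;0 0 1.2 0;0 0 1.2 0;0 0 0.7 0;0 0 0.3 0;0 0 0 0"

```text
time: 16.33
ee_pos: [0.4388, -0.0877, 0.3227]
orientation: [-0.543, 0.453, -0.453, 0.543]
ft_force: [0.2, -0.2, -1.2]
gripper_width: 0.0212
```

Call:
apply_moves:
  deltas: "0.28 -1.06 0 0;0.5 -1.9 0 0;0.6 -2.2 0 0;0.6 -2.3 0 0;0.6 -2.3 0 0;0.6 -2.3 0 0;0.6 -2.3 0 0;0.6 -2.3 0 0;0.6 -2.3 0 0;0.6 -2.2 0 0;0.5 -2.1 0 0;0.4 -1.5 0 0;0.1 -0.7 0 0;0 0 0 0;0 0 0 0;0 0 0 0"

```text
time: 17.67
ee_pos: [0.5045, -0.3416, 0.3223]
orientation: [-0.543, 0.453, -0.453, 0.543]
ft_force: [0.5, -0.0, -1.7]
gripper_width: 0.0212
```

```bash
python3 - <<'E'
from h import *
s=read_state(); print(s['time'],s['ee_pos'],s['ft_force'],s['gripper_width'])
for n in('wrist','scene'): snap(n,n+'9')
crop('scene9',120,50,280,280,3,'s9c')
e=s['ee_pos']; print(proj('wrist9',[.5045,-.342,.14]),proj('wrist9',[e[0],e[1],.164]))
E
```

```text
17.6667 [ 0.50446344 -0.34159462  0.32230966] [ 0.54399801 -0.02550544 -1.74046546] 0.021240208532249966
[323.79587887 230.74796925] [323.35208185 238.14617876]
```

View pics/s9c.png

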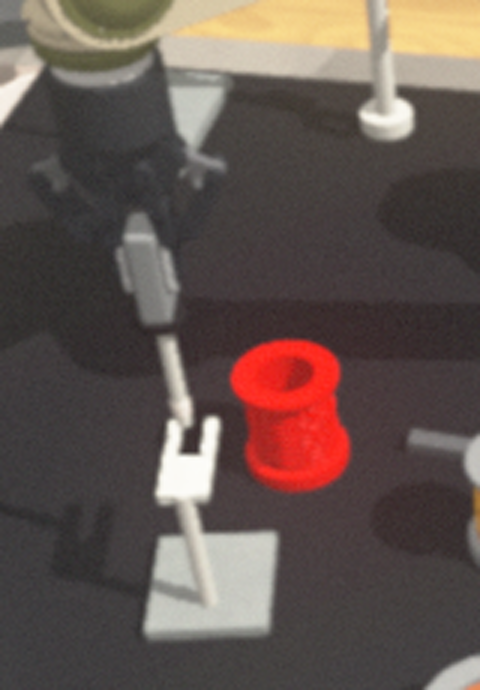

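View pics/wrist9.png

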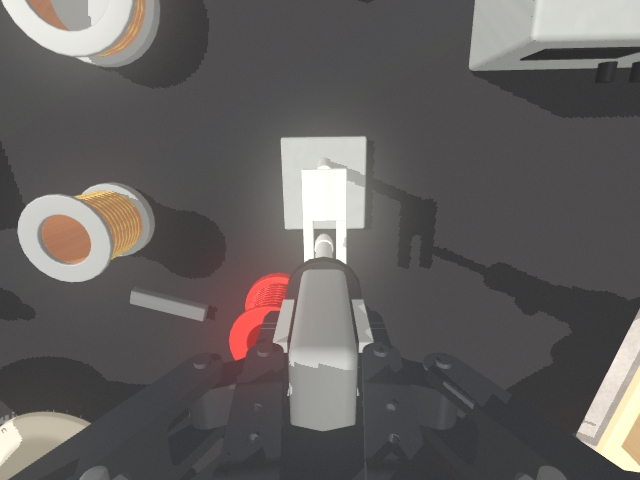

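The tip at (324,240) sits in the middle of the slot (u 314–336). Lowering.

Call:
apply_moves:
  deltas: "0 0 -0.5 0;0 0 -1 0;0 0 -1 0;0 0 -1 0;0 0 -1 0;0 0 -1 0;0 0 -1 0;0 0 -1 0;0 0 -1 0;0 0 -1 0;0 0 -1 0;0 0 -0.7 0;0 0 -0.6 0;0 0 0 0;0 0 0 0"

```text
time: 19.02
ee_pos: [0.5046, -0.3423, 0.2043]
orientation: [-0.543, 0.453, -0.453, 0.543]
ft_force: [0.1, -0.2, -0.8]
gripper_width: 0.0215
```

Call:
apply_moves:
  deltas: "0 0 -0.3 0;0 0 -0.2 0;0 0 -0.1 0;0 0 0 0;0 0 0 0;0 0 0 0"

```text
time: 19.52
ee_pos: [0.5046, -0.3423, 0.1985]
orientation: [0.543, -0.453, 0.453, -0.543]
ft_force: [0.1, -1.0, -1.1]
gripper_width: 0.0213
```

```bash
python3 - <<'E'
from h import *
s=read_state(); print(s['time'],s['ee_pos'],s['ft_force'],s['moment'],s['gripper_width'])
snap('scene','s10');snap('wrist','w10'); crop('s10',130,130,290,280,5,'s10c')
E
```

```text
19.5167 [ 0.50458941 -0.34234266  0.19846043] [ 0.11751403 -0.98518581 -1.08175588] [ 0.01314063  0.02442796 -0.04009314] 0.02130477304204644
```

View pics/s10c.png

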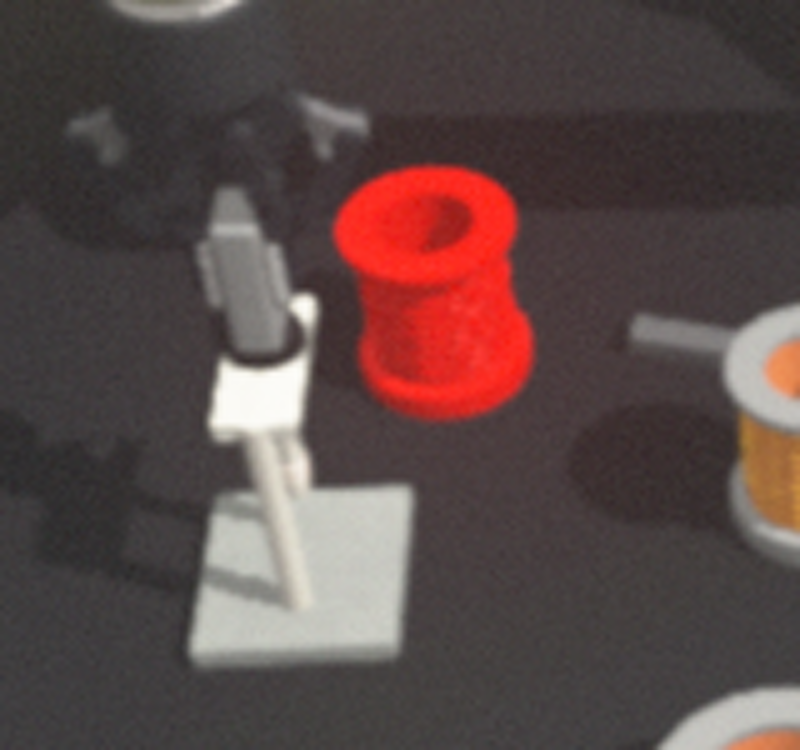

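View pics/w10.png

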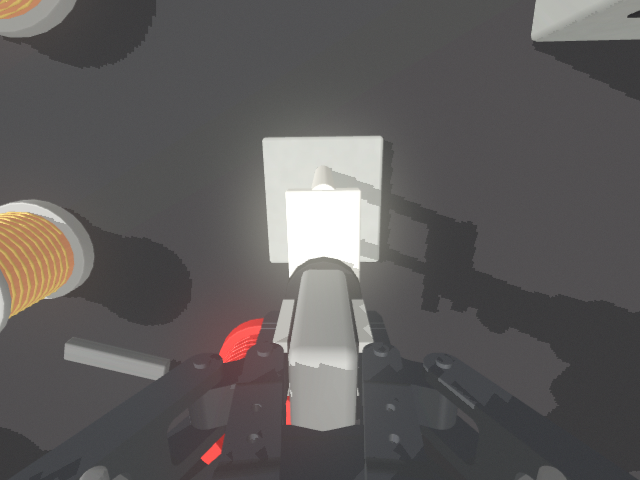

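Call:
apply_moves:
  deltas: "0 0 -0.1 0;0 0 0 0;0 0 0 0;0 0 0 0;0 0 0 0"

```text
time: 20.03
ee_pos: [0.5047, -0.3424, 0.1978]
orientation: [0.543, -0.453, 0.453, -0.543]
ft_force: [-1.0, 0.6, 5.1]
gripper_width: 0.0212
```

Contact: +5 N upward, at the same z (0.1978) and with the same force as when I first gripped it. Releasing and lifting clear.

Call:
apply_moves:
  deltas: "0 0 0 0;0 0 0 0;0 0 0 0;0 0 0 0;0 0 0 0;0 0 0 0;0 0 0 0;0 0 0 0"
  hand: 1

```text
time: 20.7
ee_pos: [0.5045, -0.3423, 0.1972]
orientation: [0.543, -0.453, 0.453, -0.543]
ft_force: [-1.1, 0.5, -1.0]
gripper_width: 0.0854
```

Call:
apply_moves:
  deltas: "0 0 1 0;0 0 2 0;0 0 2 0;0 0 2 0;0 0 2 0;0 0 2 0;0 0 2 0;0 0 1 0;0 0 0 0;0 0 0 0;0 0 0 0;0 0 0 0"

```text
time: 21.7
ee_pos: [0.5044, -0.3421, 0.3359]
orientation: [-0.543, 0.454, -0.452, 0.543]
ft_force: [0.1, -0.1, -0.4]
gripper_width: 0.0856
```

```bash
python3 - <<'E'
from h import *
s=read_state(); print(s['time'],s['ee_pos'],s['ft_force'],s['gripper_width'])
for n in('wrist','scene','top'): snap(n,n+'11')
g=lambda u,v:(270+(u+.5)/4.5-.5,120+(v+.5)/4.5-.5)
crop('wrist11',270,120,380,290,4.5,'w11c'); crop('scene11',130,130,290,280,5,'s11c')
E
```

```text
21.7 [ 0.50436274 -0.34214574  0.33593896] [ 0.13878503 -0.09546323 -0.43517653] 0.08562340977997297
```

View pics/w11c.png

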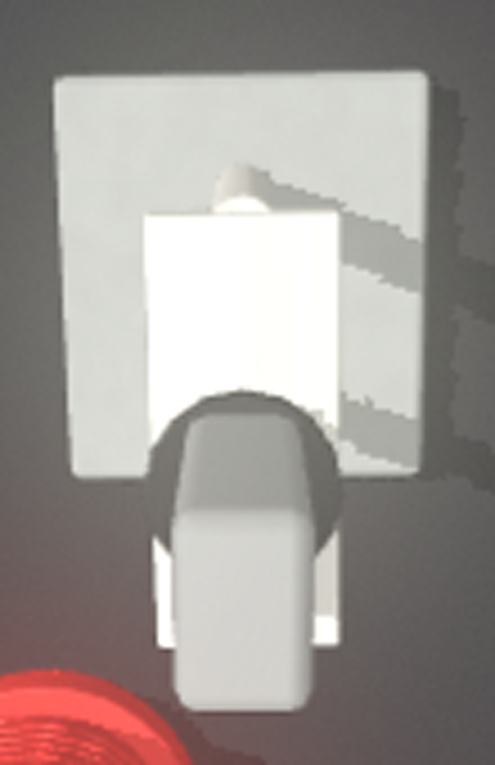

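View pics/s11c.png

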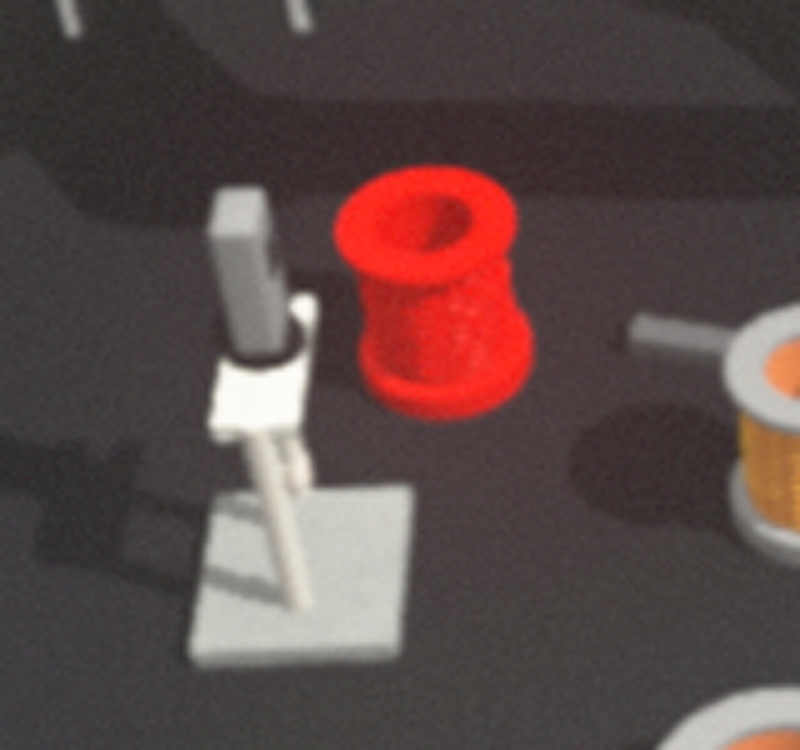

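View pics/top11.png

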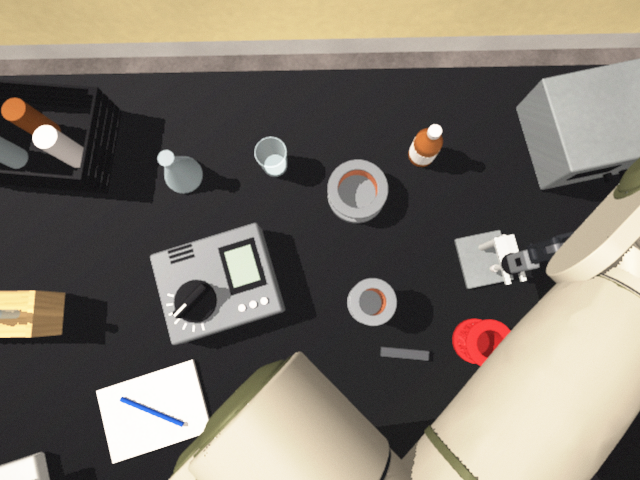

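View pics/scene11.png

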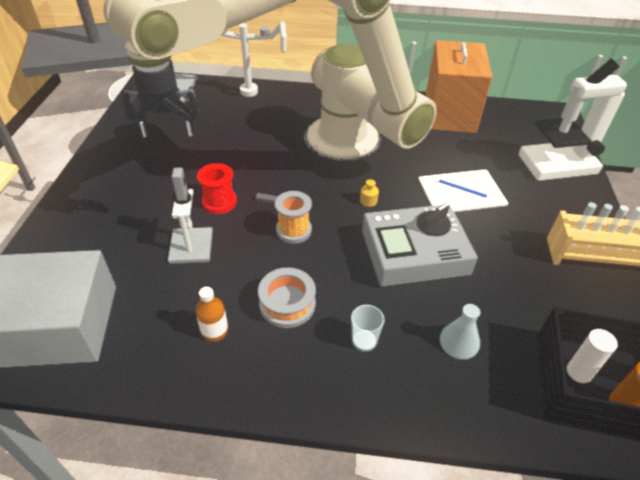

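The probe is upright in the fork, collar flat, as at the start. The selector line is on tick 3 at top (183,308), and the coils and glassware are at their original pixels. A quick image diff, then I hand in.

```bash
python3 - <<'E'
from h import *
a,b=[cv2.GaussianBlur(cv2.imread(f'pics/{f}.png'),(5,5),0).astype(int) for f in('scene0','scene11')]
d=np.abs(a-b).max(2)
for n,(x0,y0,x1,y1) in dict(probe=(165,165,215,265),tall=(275,190,315,245),wide=(255,268,320,330),sel=(415,200,460,240),beaker=(348,302,388,352),flask=(438,302,485,360),bottle=(192,285,232,342)).items():
    r=d[y0:y1,x0:x1]; print(n,r.max(),(r>30).sum())
print(job_done())
E
```

```text
probe 20 0
tall 6 0
wide 6 0
sel 6 0
beaker 5 0
flask 5 0
bottle 6 0
the job is handed in; nothing more can be done
None
```

I carried out the whole task and handed the job in at about 22 s of the 64 s allowed; the hand-in gave no verdict.

- **Selector:** it started on click 3. I turned it anticlockwise to the stop (line on the first tick, with a 1.2 N m moment against the stop), then clockwise exactly three clicks. It still pointed at the third-click tick after I released it.
- **Reading:** I lifted the probe straight out of the fork and lowered its tip upright into the tall coil to about 45 mm below the mouth. I held it there for more than one second, with the shaft clear of the bore wall.
- **Probe return:** it went back into the fork until the collar touched, at the same height and contact force (about 5 N) as when I first gripped it. I then released it and moved the gripper clear.

**Last checks:** comparing the start and end scene pictures showed no significant change at the probe, selector, either coil, beaker, flask or bottle. The gripper was clear and open, with no significant force reading. No check failed. The only disagreement was between cameras: the top view put the coil mouth about 4 mm short in x of the wrist and scene views, so I aimed in between, well inside the bore's tolerance.

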